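# Release the cam lock and push the slide carriage home on a film copying stage

### The arm

A 6-joint arm with a two-finger parallel gripper is mounted at the origin on the work surface. World frame = base frame: x ahead of the robot, y to its left, z up, the work surface at z = 0. Lengths are in m, angles in rad, forces in N, time in s.
With the tool pointing down it reaches from about 0.325 to 0.9 m from the base axis. Payload 3.5 kg.
Tool frame: the origin (TCP) lies at the very end of the fingers, on their centre line; the grasp point (between the pads) lies 19 mm behind it; z points along the fingers, y is the direction in which the jaws open and shut (so a half turn about z gives the same grasp; the last joint's range is limited). The gripper opens to 85 mm and grips with 20 to 120 N. Pads are 22 mm wide; open, the fingers measure 114 mm over their backs; the gripper's body (76 mm by 85 mm) begins 54 mm behind the grasp point. The pads swing forward as they close: fully open they stand 13 mm farther back than shut.
Start: joints at [-1.264, 0.276, -0.026, 1.268, 0, 1.467], TCP at [0.249, -0.573, 0.231] pointing down, gripper open.
Joint ranges: [-3.12, 3.12], [-0.85, 1.88], [-1.08, 1.24], [-1.95, 2.15], [-1.57, 1.53], [-3.14, 3.14]. Speed limits (rad/s): [2.57, 2.57, 3.14, 3.14, 3.14, 3.14].

### API

Orientations are given as [roll, pitch, yaw] about the fixed x, y, z axes, in that order (R = Rz(yaw) Ry(pitch) Rx(roll)).
In Python, from station import * gives the robot as it stands. The module is installed in compiled form; this text tells all that it offers.
- The arm moves only by the tool arm_command, never from a script. Its argument "rows" is one flat list of numbers, 6 for each row, row after row: the shift along the tool's x, y, z in m, then the turn, a rotation vector about the tool's x, y, z in rad. In form: [x, y, z, ax, ay, az, x, y, z, ax, ay, az, ...]. A call has 1 to 8 rows; each row shifts and turns the commanded pose from where the row before left it, along the tool's axes as they then stand; what a row does not reach is not made up. A row lasts 1/10 s, in which the tool goes at most 50 mm and 8.59 degrees, less where a joint would pass 70% of its speed; a pose out of reach is approached as far as the arm can. A call with a gripper value outside its range is refused whole. "fingers" is the finger opening in m, from 0 to 0.0854, set as the call begins (left out, the last holds). The fingers move at their own pace and stop on an object; the grip force is fixed at half the most. Time passes only in rows, so rows that do not move let the fingers close. It gives the time, the measured TCP pose, the force and the opening at its end, in the units of the state.
- sense(): the state, without advancing time (a new reading comes with each control period).
- capture(name): name is "side" or "top"; returns (picture, depth): 400x640x3 uint8, red, green, blue; 400x640 float32, m along the optical axis (not along the pixel's ray), 0 where there is no reading.
- calibration(name): a dict with "fov_y" (degrees; the focal length in pixels is half the picture's height over the tangent of half this angle, whatever the lens; pixels are square), "cx", "cy" (the principal point, pixels), "extrinsics" (4x4, takes a point from world to camera coordinates). Camera axes: x right, y down, z forward; pixel columns grow to the right and rows downward; lengths in m; the calibration is good to about 2 mm. A picture is of the moment at which its call begins. calibration takes no time and is no camera call.
- close_job(): hands the job in, once; it reports no verdict.
Trained networks look in the newest picture that a camera, given by its name, has taken for a name from the list of things; names that differ only in an ending like _2 or _b are one class to them, and where a whole thing is asked for, a point or a joint stands for the part that bears it (a point fixed in the world has none). Each returns a list of dicts, best first, with "confidence" (0 to 1); they miss things now and then, are a little off and sometimes report something else, mostly with a low value. They report only what shows in the picture. A call takes as long as a camera call.
- boxes_of(thing, camera): "position" ([x, y, z] in m, in the coordinates of the camera as it stood for that picture, good to about 4 mm: the middle of the surface that is visible of it).
- cut_out(thing, camera): "region" (400x640 bool, what is visible of it).
- place_of(thing, camera): "position" ([x, y, z] in m, in the coordinates of the camera as it stood for that picture, good to about 4 mm: a listed point, or the origin of a listed thing).
The state is a dict: "time": time; "qpos": joint angles; "dq": joint speeds; "joint_efforts": joint torques, N m; "tcp_pos": TCP position; "tool_rot": TCP orientation; "wrist_force": force on the tool from outside, world axes, zero at the start; "torque": the same for the moment, N m; "finger_gap": opening from 0.0 (shut) to 1.0 (fully open).
Only numpy, scipy, OpenCV 4.12 (cv2) and the standard library are available. Lean on these libraries where they do the work, as an engineer would, in place of code of your own. Each camera call takes 0.05 s, during which the arm holds its last target.

### The job

On the film copying stage, push the cam's lever round by its upright peg until the cam is at its low point, against its stop; only then push the carriage forward along its guides until it is fully home against the end stop. Work with the closed fingertips only: do not pinch or lift anything, do not force the carriage against the cam, and leave the other things where they are. Finish with the cam at its low point, the carriage home and the hand clear.

Things in the scene. Friction and masses are not known exactly. Their poses are not given: they have to be found in the camera images.
- stage: Fixed grey base plate, 12 mm thick, on the table. Origin on its underside at table height; x: forward, the way the carriage is pushed; y left, z up. Plate spans x -150..120, y -125..125 mm. Two steel guide rails along x at y = +-42.5 mm (12 wide, tops 20 mm above the table, 73 mm between them). The cam stands left of the left rail
- end_stop (a point): Middle of the near face of the steel end stop, a cross bar over the rails' forward end, 16 mm thick, 100 mm wide, top 36 mm above the table. At x 80, y 0 mm in the stage frame; the carriage's front face meets it when home
- cam (a joint): Turn of the cam in rad, clockwise from above, from stop 0 (high side in the carriage's path) to stop 2.793 (low point). Starts at 0.15 to 0.7, blocking the carriage. Friction 0.12 N m (2.5 N at the peg); stays where left. Seen in the stage frame the lever points to the angle pi minus this value: rearwards at 0, then round the left side, to 20 degrees left of forward at the low point
- pivot (a point): Point on the cam's upright axis, 62 mm above the table, at x 15, y 59 mm in the stage frame; the hub itself ends at 46 mm. The steel cam is a disc of 24 mm radius, centre 14 mm off this axis, 22 to 32 mm above the table; its high side sticks out over the left rail
- peg (a point): Middle of the upright black peg at the end of the cam's lever, the thing to push: 14 mm diameter, 50 mm from the pivot axis, this point 62 mm above the table. It stands free from 46 to 82 mm; the lever below is a bar 12 mm wide, 38 to 46 mm above the table. Push it clockwise, starting from its side nearest the carriage
- carriage: Loose aluminium block (about 0.5 kg), 90 long (x) x 70 wide x 22 mm high, between the rails with 1.5 mm play each side, a white slide mount on top. Origin under its centre, 12 mm above the table; starts 68 to 85 mm behind the stage origin. Top of the mount 37 mm above the table; on its rear edge a push tab 40 wide, 8 thick, top 52 mm above the table. Slides with 1 to 4 N
- push_face (a point): Point on the rear face of carriage and push tab, mid-width, 36 mm above the table, 45 mm behind the carriage's origin: push here, forward. The rear face is flat from 12 to 52 mm above the table
- home (a point): Where the carriage's origin lies when it is fully home against the end stop: x 35, y 0 mm in the stage frame, 12 mm above the table
- loupe: Black loupe, 42 mm diameter, 46 mm high, standing on the right wing of the plate; leave alone. Origin under its centre
- film_can: Black film can, 31 mm diameter, 50 mm high, standing on the right wing of the plate; leave alone. Origin under its centre
- lens_cap: Black lens cap, 42 mm diameter, 9 mm high, on the plate's rear left corner; leave alone. Origin under its centre
- slide_box: Grey box 60 x 90 x 30 mm on the table beyond the end stop; leave alone. Origin under its centre
- dust_brush: Brush, 160 mm long, lying right of the plate; leave alone
- tape_roll: Roll of paper tape, 90 mm diameter, 20 mm high, lying left of the plate; leave alone. Origin under its centre
- light_meter: Black light meter, 60 x 100 x 30 mm with a dial, right of the plate; leave alone. Origin under its centre

How it is judged:
On the way, in this order (a step that is already met when the one before it is completed fails the run):
1. the cam is turned to its low point while the carriage is still behind it (value of joint cam above 2.5 rad and x of carriage in the frame of stage below -0.04 m), for 0.1 s.
2. the carriage is pushed home against the end stop (x of carriage in the frame of stage above 0.031 m), for 0.1 s.
At the end, for the whole second after the job is handed in: The cam is within about 0.34 rad (20 degrees) of its low-point stop; the carriage lies flat and at rest between the rails, its front within 4 mm of the end stop (value of joint cam above 2.45 rad and x of carriage in the frame of stage above 0.031 m and horizontal distance between carriage and home below 0.006 m and z of carriage in the frame of stage below 0.014 m and angle between carriage's own z axis and vertical below 0.05 rad and linear speed of carriage below 0.01 m/s); the robot touches nothing.
It fails at once if the carriage is lifted or tipped out of its guides (8 mm up, or tilted by 0.2 rad) (z of carriage in the frame of stage above 0.02 m or angle between carriage's own z axis and vertical above 0.2 rad).
It fails at once if the carriage is forced against the cam (more than 12 N) (contact force between carriage and cam above 12 N).
It fails at once if a bystander is moved by more than 20 mm (distance of any of loupe, film_can, lens_cap, slide_box, dust_brush, tape_roll, light_meter from where it was at the start of the episode above 0.02 m).
It also fails if it takes over 56 s, if anything falls off the work surface, if the arm or the gripper's body presses on something with over 40 N, if the wrist force passes 120 N, or if a joint passes its speed limit or range.

## Working session

There is one attempt and no reset: what is moved stays moved. The work goes in short steps, Python scripts to look and compute and a tool call to move; the robot and the scene stay as the last step left them, time stands still between calls to the robot, and variables do not carry over. Pictures are saved under pics/ and viewed, and the job is handed in when it is done.

Besides the shell and the picture viewer there is one more tool, called as name(argument=value, ...) on one line, values as JSON. arm_command: Moves the arm, as the interface text tells. Its arguments: {"type":"object","properties":{"rows":{"type":"array","items":{"type":"number"}},"fingers":{"type":"number"}},"required":["rows"]}

```bash
mkdir -p pics
cat > h.py <<'E'
from station import *
import numpy as np, cv2
def w(name,p):
    T=np.array(calibration(name)["extrinsics"]); return (np.linalg.inv(T)@np.r_[p,1])[:3]
def pix(name,P):
    c=calibration(name);f=200/np.tan(np.radians(c["fov_y"])/2)
    q=(np.array(c["extrinsics"])@np.r_[P,1])[:3]; return q[0]/q[2]*f+c["cx"],q[1]/q[2]*f+c["cy"]
def cloud(name,d):
    c=calibration(name);f=200/np.tan(np.radians(c["fov_y"])/2)
    v,u=np.mgrid[0:400,0:640]
    P=np.stack([(u-c["cx"])/f*d,(v-c["cy"])/f*d,d],-1)
    Ti=np.linalg.inv(np.array(c["extrinsics"])); W=P@Ti[:3,:3].T+Ti[:3,3]; W[d==0]=np.nan; return W
E
python3 - <<'E'
from h import *
s=sense();print(s)
for n in("top","side"):
    p,d=capture(n);cv2.imwrite(f"pics/{n}0.png",p[:,:,::-1]);np.save(f"{n}0.npy",d)
    for t in("stage","end_stop","pivot","peg","carriage","push_face","home","loupe","lens_cap"):
        r=place_of(t,n)
        print(n,t,[(w(n,x["position"]).round(4),round(x["confidence"],2)) for x in r[:2]])
E
```

```text
{'time': 0.0, 'qpos': array([-1.26441797e+00,  2.77159096e-01, -2.79180511e-02,  1.26800582e+00,
       -2.78744659e-05,  1.46742035e+00]), 'dq': array([ 4.91591074e-05,  1.05344591e-03,  1.88255111e-04, -3.09234520e-04,
        4.80546181e-04, -5.74357048e-05]), 'joint_efforts': array([ 3.62261408e-04, -4.45519102e+01,  2.95197630e+01,  1.65214052e-02,
        4.89585511e-05, -1.90921465e-07]), 'tcp_pos': array([ 0.24874483, -0.57249689,  0.230126  ]), 'tool_rot': array([-3.13931535e+00, -2.08236621e-04,  4.09754131e-01]), 'wrist_force': array([-0.93509143,  0.23335216, -0.40676162]), 'torque': array([-0.01911663, -0.02638746, -0.00210818]), 'finger_gap': 0.9977730189934774}
top stage [(array([ 0.6173, -0.0221,  0.0011]), 0.95), (array([0.5345, 0.1031, 0.0069]), 0.74)]
top end_stop [(array([ 0.6958, -0.0465,  0.0245]), 0.63)]
top pivot [(array([0.6554, 0.0303, 0.0618]), 0.84)]
top peg [(array([ 0.5562, -0.0068,  0.0122]), 0.74)]
top carriage [(array([ 0.5555, -0.0036,  0.0137]), 0.9)]
top push_face [(array([0.5116, 0.0066, 0.0342]), 0.89)]
top home [(array([ 0.6589, -0.0366,  0.0126]), 0.95)]
top loupe [(array([ 0.5518, -0.1015,  0.0107]), 0.46)]
top lens_cap [(array([0.5347, 0.1039, 0.0074]), 0.62), (array([0.6079, 0.0551, 0.0642]), 0.43)]
side stage [(array([ 0.6185, -0.0226, -0.0016]), 0.79)]
side end_stop [(array([ 0.6927, -0.0478,  0.0264]), 0.73)]
side pivot [(array([0.6489, 0.0291, 0.061 ]), 0.7)]
side peg [(array([0.6052, 0.0539, 0.0674]), 0.85)]
side carriage [(array([0.5477, 0.0007, 0.0114]), 0.57)]
side push_face [(array([0.5092, 0.0076, 0.0338]), 0.73)]
side home [(array([ 0.6558, -0.0296,  0.0107]), 0.66)]
side loupe [(array([ 0.5468, -0.0979,  0.0134]), 0.59)]
side lens_cap [(array([0.5343, 0.1063, 0.0094]), 0.57)]
```

View pics/top0.png

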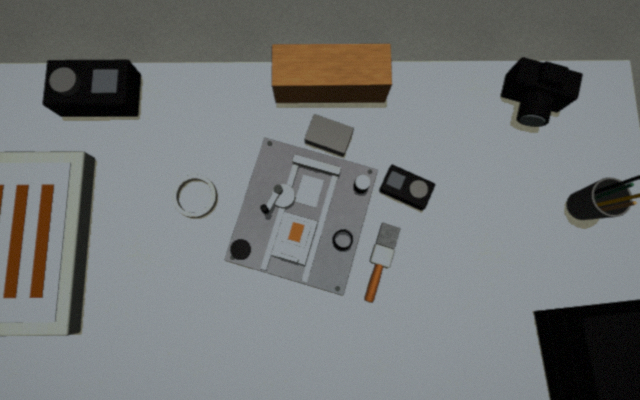

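View pics/side0.png

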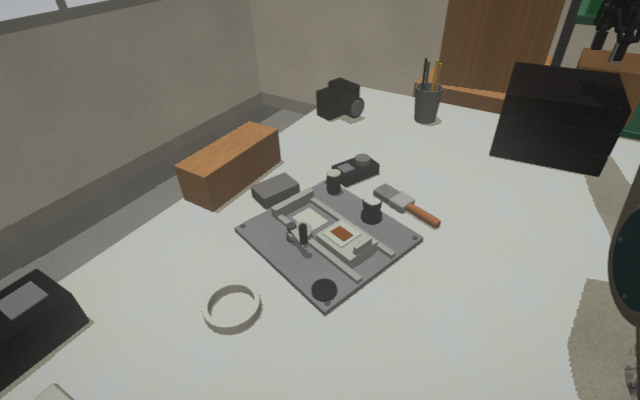

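Run:
```python
from h import *
from scipy.optimize import least_squares
L=np.array([[0,0],[80,0],[15,59],[35,0]])/1e3
W=np.array([[.6179,-.0223],[.694,-.0471],[.652,.0297],[.6573,-.033]])
f=lambda p:(L@np.array([[np.cos(p[2]),np.sin(p[2])],[-np.sin(p[2]),np.cos(p[2])]])+p[:2]-W).ravel()
r=least_squares(f,[.617,-.022,-.3]);print(r.x,r.fun.reshape(-1,2).round(4))
for n in("top","side"):
    P=cloud(n,np.load(n+"0.npy"));z=P[...,2]
    # plate top points
    m=(abs(z-.012)<.004)&(abs(P[...,0]-.617)<.25)&(abs(P[...,1]+.02)<.25)
    q=P[m][:,:2]; rect=cv2.minAreaRect((q*1000).astype(np.float32));print(n,m.sum(),rect)
    # peg top
    m=(abs(z-.080)<.006)&(abs(P[...,0]-.63)<.09)&(abs(P[...,1]-.03)<.09)
    print(n,"peg",m.sum(),np.nanmedian(P[m],0), P[m].min(0) if m.any() else 0,P[m].max(0) if m.any() else 0)
```

```text
[ 0.61983898 -0.02221588 -0.31258445] [[ 0.0019  0.0001]
 [ 0.002   0.0003]
 [ 0.0003 -0.0004]
 [-0.0042  0.    ]]
top 11309 ((681.5589599609375, -29.465057373046875), (489.4677429199219, 420.7104797363281), 73.41178131103516)
top peg 46 [0.60691898 0.05334421 0.0815413 ] [0.60103312 0.04624125 0.07520715] [0.61444851 0.05967239 0.08438989]
side 9354 ((678.967041015625, -29.4263916015625), (488.8671875, 424.6393127441406), 73.3379898071289)
side peg 59 [0.60209272 0.05607829 0.08077144] [0.59780461 0.04686589 0.07401178] [0.60981479 0.06055749 0.08300943]
```

Run:
```python
from h import *
p=cv2.imread("pics/top0.png");hsv=cv2.cvtColor(p,cv2.COLOR_BGR2HSV)
print(p[250,300],p[250,256],p[220,260],p[300,300],p[250,320])
g=p.max(2)
m=((g<150)).astype(np.uint8); 
M=np.zeros_like(m);M[132:300,220:383]=1;m&=M
n,l,st,c=cv2.connectedComponentsWithStats(m)
i=1+np.argmax(st[1:,4]);mm=(l==i).astype(np.uint8)
cv2.imwrite("pics/mask.png",mm*255)
ct=max(cv2.findContours(mm,0,1)[0],key=cv2.contourArea)
c=calibration("top");f=200/np.tan(np.radians(c["fov_y"])/2);Ti=np.linalg.inv(np.array(c["extrinsics"]))
def ray(u,v,h):
    d=Ti[:3,:3]@np.array([(u-c["cx"])/f,(v-c["cy"])/f,1]);o=Ti[:3,3];return o+d*(h-o[2])/d[2]
Q=np.array([ray(u,v,.012)[:2] for u,v in ct[:,0]],)
r=cv2.minAreaRect((Q*1000).astype(np.float32));print(r)
(cx,cy),_,a=r
# detection of peg/others
for n in("top","side"):
    capture(n)
    for t in("peg","push_face","carriage","pivot","end_stop","stage"):
        print(n,t,[(w(n,x["position"]).round(4),round(x["confidence"],2)) for x in place_of(t,n)[:2]])
b=cv2.resize(p[130:305,215:395],None,fx=4.4,fy=3.4*0+3.4,interpolation=2);b=cv2.resize(p[130:305,215:395],None,fx=3.4,fy=3.4,interpolation=2);cv2.imwrite("pics/zoom0.png",b)
```

```text
[155 151 143] [121 117 115] [118 115 113] [152 148 142] [111 110 108]
((632.62841796875, -28.379470825195312), (262.5721740722656, 342.1186218261719), 73.53180694580078)
top peg [(array([0.6052, 0.056 , 0.065 ]), 0.65), (array([ 0.5542, -0.0043,  0.0131]), 0.17)]
top push_face [(array([0.5114, 0.0057, 0.0345]), 0.94)]
top carriage []
top pivot [(array([0.6515, 0.0262, 0.062 ]), 0.55)]
top end_stop [(array([ 0.694 , -0.0471,  0.0251]), 0.89)]
top stage [(array([ 0.6177, -0.0208,  0.0025]), 0.71)]
side peg [(array([0.6017, 0.0563, 0.0662]), 0.72), (array([ 0.5468, -0.0987,  0.0134]), 0.54)]
side push_face [(array([0.5116, 0.0081, 0.0367]), 0.91)]
side carriage [(array([ 0.5512, -0.0026,  0.0149]), 0.58)]
side pivot [(array([0.6468, 0.0274, 0.0631]), 0.94)]
side end_stop [(array([ 0.692 , -0.0482,  0.026 ]), 0.94)]
side stage [(array([ 0.6154, -0.0219,  0.0008]), 0.87), (array([ 0.6934, -0.0488,  0.0213]), 0.26)]
```

View pics/zoom0.png

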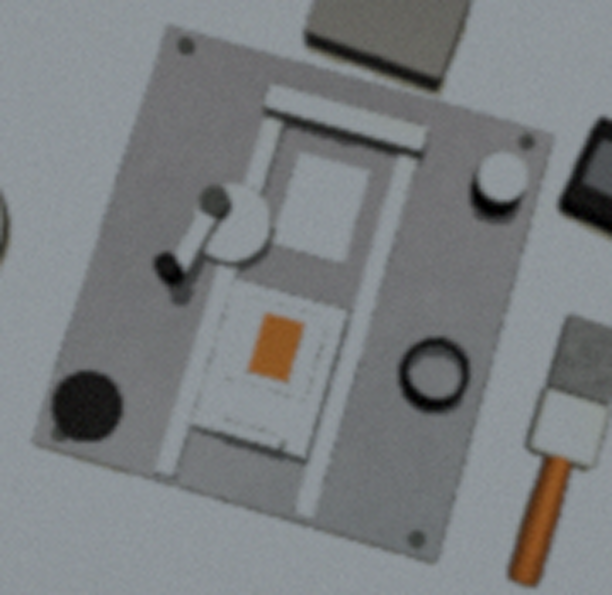

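Run:
```python
from h import *
from scipy.optimize import least_squares
c=calibration("top");f=200/np.tan(np.radians(c["fov_y"])/2);Ti=np.linalg.inv(np.array(c["extrinsics"]))
def ray(u,v,h):
    d=Ti[:3,:3]@np.array([(u-c["cx"])/f,(v-c["cy"])/f,1]);o=Ti[:3,3];return (o+d*(h-o[2])/d[2])[:2]
px=[(165,25),(552,133),(435,562),(33,440)]
W=np.array([ray(215+u/3.4,130+v/3.4,.012) for u,v in px]);print(W.round(4))
L=np.array([[.12,.125],[.12,-.125],[-.15,-.125],[-.15,.125]])
L2=np.array([[80,0],[15,59],[0,0]])/1e3
W2=np.array([[.6935,-.0474],[.6507,.0283],[.6171,-.022]])
fn=lambda p,L=L,W=W:(L@np.array([[np.cos(p[2]),np.sin(p[2])],[-np.sin(p[2]),np.cos(p[2])]])+p[:2]-W).ravel()
r=least_squares(fn,[.617,-.022,-.3]);print(r.x,r.fun.reshape(-1,2).round(4))
A=np.r_[L,L2];B=np.r_[W,W2]
r=least_squares(lambda p:fn(p,A,B),[.617,-.022,-.3]);print(r.x,r.fun.reshape(-1,2).round(4));p=r.x
R=np.array([[np.cos(p[2]),-np.sin(p[2])],[np.sin(p[2]),np.cos(p[2])]])
for n,q in dict(pivot=(.6507,.0283),peg=(.6045,.0553),pegtop=ray(215+166/3.4,130+264/3.4,.082),pf=(.5112,.007),hub=ray(215+213/3.4,130+200/3.4,.046),).items(): print(n,np.array(q).round(4),(R.T@(np.array(q)-p[:2])).round(4))
for rail in [(275,125),(163,470),(405,155),(305,515)]:
    q=ray(215+rail[0]/3.4,130+rail[1]/3.4,.02);print((R.T@(q-p[:2])).round(4))
print(Ti[:3,3])
```

```text
[[ 0.7701  0.0627]
 [ 0.6994 -0.1768]
 [ 0.4413 -0.1003]
 [ 0.5133  0.137 ]]
[ 0.62043523 -0.02360263 -0.28767514] [[ 0.0009 -0.0005]
 [ 0.0006 -0.0007]
 [-0.0002 -0.0006]
 [-0.0013  0.0018]]
[ 0.61930637 -0.02358097 -0.28897461] [[-0.0002 -0.0007]
 [-0.0007 -0.0008]
 [-0.0014 -0.0004]
 [-0.0022  0.002 ]
 [ 0.0025  0.001 ]
 [-0.0002  0.0004]
 [ 0.0022 -0.0016]]
pivot [0.6507 0.0283] [0.0153 0.0587]
peg [0.6045 0.0553] [-0.0367  0.0714]
pegtop [0.6071 0.0519] [-0.0332  0.0688]
pf [0.5112 0.007 ] [-0.1123 -0.0015]
hub [0.6511 0.0289] [0.0155 0.0593]
[0.0756 0.0403]
[-0.1425  0.0435]
[ 0.0797 -0.0411]
[-0.1441 -0.0437]
[ 0.46840042 -0.04158978  0.91164792]
```

```bash
cat >> h.py <<'E'
S=np.array([.6198,-.0236]);YS=-.288
RS=np.array([[np.cos(YS),-np.sin(YS)],[np.sin(YS),np.cos(YS)]])
def s2w(p): return S+RS@np.array(p)
def w2s(p): return RS.T@(np.array(p)[:2]-S)
from scipy.spatial.transform import Rotation as Ro
def go(target,yaw=None,n=1):
    s=sense();R=Ro.from_euler("xyz",s["tool_rot"])
    d=R.inv().apply(np.array(target)-s["tcp_pos"]);print("tcp",s["tcp_pos"].round(4),"rpy",s["tool_rot"].round(4),"q",s["qpos"].round(3),"F",s["wrist_force"].round(2),"t",s["time"])
    print("tool-shift",d.round(4),"/n",(d/n).round(4),"tilt fix",(R.inv()*Ro.from_euler("xyz",[np.pi,0,s["tool_rot"][2] if yaw is None else yaw])).as_rotvec().round(4))
E
python3 - <<'E'
from h import *
P=cloud("top",np.load("top0.npy"));print(np.nanmax(P[300:,540:,2]),np.nanmax(P[:,:200,2]))
t=s2w([-.040,.0427]);print(t)
go([*t,.20],n=24)
E
```

```text
0.1708812549771408 0.09539363123109379
[0.59357575 0.02870276]
tcp [ 0.249  -0.5733  0.2313] rpy [-3.1416 -0.      0.4098] q [-1.264  0.276 -0.026  1.268  0.     1.467] F [-0.6   0.04 -0.24] t 1.7
tool-shift [ 0.5559 -0.4148  0.0313] /n [ 0.0232 -0.0173  0.0013] tilt fix [-0. -0.  0.]
```

arm_command(rows=[0.023,-0.017,0,0,0,0,0.023,-0.017,0,0,0,0,0.023,-0.017,0,0,0,0,0.023,-0.017,0,0,0,0,0.023,-0.017,0,0,0,0,0.023,-0.017,0,0,0,0,0.023,-0.017,0,0,0,0,0.023,-0.017,0,0,0,0], fingers=0)

```text
time: 2.5
tcp_pos: [0.3641, -0.3742, 0.2315]
tool_rot: [3.141, -0.0, 0.41]
wrist_force: [0.2, 0.2, -0.3]
finger_gap: 0.0
```

arm_command(rows=[0.023,-0.017,0,0,0,0,0.023,-0.017,0,0,0,0,0.023,-0.017,0,0,0,0,0.023,-0.017,0,0,0,0,0.023,-0.017,0,0,0,0,0.023,-0.017,0,0,0,0,0.023,-0.017,0,0,0,0,0.023,-0.017,0,0,0,0])

```text
time: 3.3
tcp_pos: [0.4787, -0.1761, 0.2315]
tool_rot: [3.141, -0.0, 0.41]
wrist_force: [0.9, -0.9, 0.2]
finger_gap: 0.001
```

arm_command(rows=[0.023,-0.017,0,0,0,0,0.023,-0.017,0,0,0,0,0.023,-0.017,0,0,0,0,0.023,-0.017,0,0,0,0,0.023,-0.017,0,0,0,0,0.023,-0.017,0,0,0,0,0.023,-0.017,0,0,0,0,0.023,-0.017,0,0,0,0])

```text
time: 4.1
tcp_pos: [0.5933, 0.022, 0.2314]
tool_rot: [3.141, -0.0, 0.41]
wrist_force: [-0.1, -0.3, -0.2]
finger_gap: 0.004
```

arm_command(rows=[0,0,0,0,0,-0.145,0,0,0,0,0,-0.145,0,0,0,0,0,-0.145,0,0,0,0,0,-0.145,0,0,0,0,0,-0.145,0,0,0,0,0,-0.145,0,0,0,0,0,-0.145,0,0,0,0,0,-0.145])

```text
time: 4.9
tcp_pos: [0.5928, 0.0209, 0.2314]
tool_rot: [3.141, 0.0, 1.576]
wrist_force: [0.5, -0.0, -0.4]
finger_gap: 0.0
```

arm_command(rows=[0,0,0,0,0,-0.145,0,0,0,0,0,-0.145,0,0,0,0,0,-0.145,0,0,0,0,0,-0.145,0,0,0,0,0,-0.145,0,0,0,0,0,-0.145,0,0,0,0,0,-0.145,0,0,0,0,0,-0.145])

```text
time: 5.7
tcp_pos: [0.5928, 0.0209, 0.2313]
tool_rot: [3.142, 0.0, 2.736]
wrist_force: [0.3, -0.2, 0.1]
finger_gap: -0.002
```

arm_command(rows=[0,0,0,0,0,-0.145,0,0,0,0,0,-0.145,0,0,0,0,0,-0.145,0,0,0,0,0,-0.145,0,0,0,0,0,-0.145,0,0,0,0,0,-0.145,0,0,0,0,0,-0.145,0,0,0,0,0,-0.145])

```text
time: 6.5
tcp_pos: [0.5928, 0.0209, 0.2313]
tool_rot: [-3.142, 0.0, -2.387]
wrist_force: [-0.3, 0.3, -0.6]
finger_gap: 0.001
```

arm_command(rows=[0,0,0,0,0,-0.14,0,0,0,0,0,-0.14,0,0.003,0,0,0,-0.028,0,0,0.03,0,0,0,0,0,0.03,0,0,0,0,0,0.03,0,0,0,0,0,0.03,0,0,0,0,0,0.02,0,0,0])

```text
time: 7.3
tcp_pos: [0.5886, 0.0227, 0.089]
tool_rot: [3.139, -0.001, -2.088]
wrist_force: [-0.8, -0.5, -1.0]
finger_gap: 0.0
```

Run:
```python
from h import *
go([*s2w([-.040,.0427]),.054])
for n in("top","side"):
    p,d=capture(n)
    q=p[130:305,215:395] if n=="top" else p[140:340,200:440]
    cv2.imwrite(f"pics/{n}1.png",cv2.resize(q[:,:,::-1],None,fx=3,fy=3,interpolation=2))
    print(n,[(w(n,x["position"]).round(4),round(x["confidence"],2)) for x in place_of("peg",n)[:2]])
```

```text
tcp [0.5886 0.0227 0.089 ] rpy [ 3.1389e+00 -1.2000e-03 -2.0877e+00] q [-0.071  0.325 -0.279  0.969  0.    -1.125] F [-0.82 -0.55 -1.03] t 7.3
tool-shift [-0.0078 -0.0015  0.035 ] /n [-0.0078 -0.0015  0.035 ] tilt fix [ 0.0027 -0.0012 -0.    ]
top []
side [(array([0.6048, 0.0535, 0.0644]), 0.98), (array([0.6508, 0.0256, 0.0626]), 0.55)]
```

View pics/side1.png

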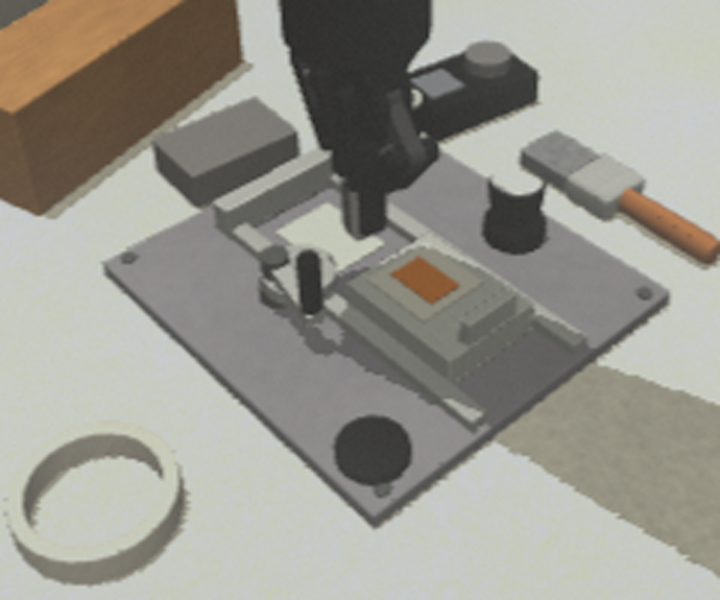

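View pics/top1.png

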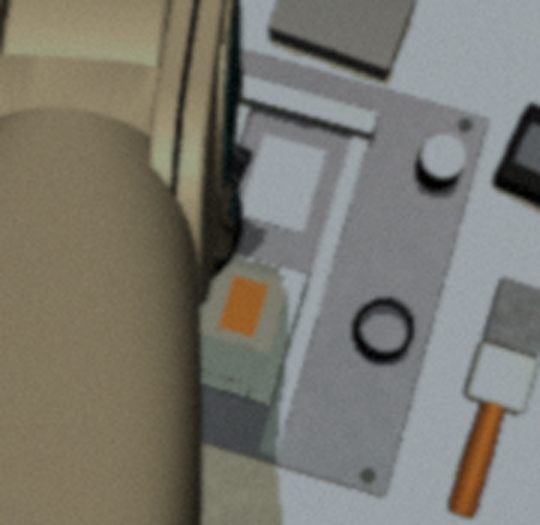

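arm_command(rows=[0,-0.001,0.018,0,0,0,0,0,0.017,0,0,0,0,0,0,0,0,0,-0.004,0,0,0,0,0,-0.004,0,0,0,0,0,-0.004,0,0,0,0,0,-0.004,0,0,0,0,0,0,0,0,0,0,0])

```text
time: 8.3
tcp_pos: [0.5996, 0.0363, 0.0569]
tool_rot: [-3.141, 0.0, -2.085]
wrist_force: [0.1, 1.1, -0.0]
finger_gap: 0.001
```

Run:
```python
from h import *
go([*s2w([-.040,.0427]),.054])
p=w2s(sense()["tcp_pos"])-[.015,.059];y=sense()["tool_rot"][2]-YS;print("tool rel pivot in tool xy",p@[np.cos(y),np.sin(y)],p@[np.sin(y),-np.cos(y)])
```

```text
tcp [0.5996 0.0363 0.0569] rpy [-3.1406e+00  5.0000e-04 -2.0848e+00] q [-0.047  0.375 -0.285  0.909 -0.    -1.104] F [ 0.06  1.09 -0.04] t 8.3
tool-shift [0.0096 0.0015 0.0029] /n [0.0096 0.0015 0.0029] tilt fix [-0.001   0.0005 -0.    ]
tool rel pivot in tool xy 0.018581707209371974 0.04843287165424926
```

arm_command(rows=[-0.005,0.0016,0,0,0,0.1,-0.005,0.0016,0,0,0,0.1,-0.005,0.0016,0,0,0,0.1,-0.005,0.0016,0,0,0,0.1,-0.005,0.0016,0,0,0,0.1,-0.005,0.0016,0,0,0,0.1])

```text
time: 8.9
tcp_pos: [0.6118, 0.0632, 0.0563]
tool_rot: [-3.141, -0.002, -2.69]
wrist_force: [-1.0, -2.2, 1.2]
finger_gap: -0.004
```

```bash
cat >> h.py <<'E'
def rel():
    s=sense();p=w2s(s["tcp_pos"])-[.015,.059];y=s["tool_rot"][2]-YS;print("rel pivot tool xy",(p@[np.cos(y),np.sin(y)]).round(4),(p@[np.sin(y),-np.cos(y)]).round(4),"theta",(np.pi-(s["tool_rot"][2]+np.pi+np.pi/2-YS))%(2*np.pi),"F",s["wrist_force"].round(1),s["tcp_pos"].round(4),s["qpos"].round(2),s["time"])
E
python3 - <<'E'
from h import *
rel()
for n in("side",):
    p,d=capture(n)
    q=p[140:340,200:440]
    cv2.imwrite(f"pics/{n}2.png",cv2.resize(q[:,:,::-1],None,fx=3,fy=3,interpolation=2))
    for x in place_of("peg",n)[:2]:
        W=w(n,x["position"]);r=w2s(W)-[.015,.059];print(W.round(4),x["confidence"],"theta",np.pi-np.arctan2(r[1],r[0]),np.hypot(*r))
E
```

```text
rel pivot tool xy 0.0202 0.0482 theta 0.8311676564803525 F [-1.  -2.2  1.2] [0.6118 0.0632 0.0563] [-0.    0.4  -0.25  0.92 -0.   -0.45] 8.9
[0.6253 0.0737 0.0633] 0.83 theta 0.7647636750105145 0.05175266997771967
[ 0.7718 -0.0761 -0.0018] 0.28 theta 3.5681962481327236 0.1599671422098889
```

View pics/side2.png

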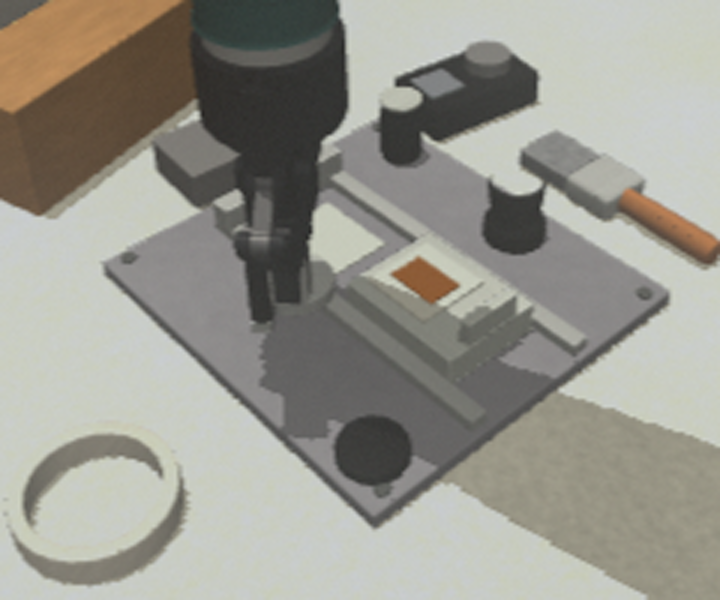

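arm_command(rows=[-0.005,0.0017,0,0,0,0.1,-0.005,0.0017,0,0,0,0.1,-0.005,0.0017,0,0,0,0.1,-0.005,0.0017,0,0,0,0.1,-0.005,0.0017,0,0,0,0.1,-0.005,0.0017,0,0,0,0.1,-0.005,0.0017,0,0,0,0.1,-0.005,0.0017,0,0,0,0.1])

```text
time: 9.8
tcp_pos: [0.6483, 0.081, 0.0558]
tool_rot: [-3.14, -0.003, 2.796]
wrist_force: [-2.5, -0.8, 1.2]
finger_gap: -0.005
```

Run:
```python
from h import *
rel()
for n in("side","top"):
    p,d=capture(n)
    for x in place_of("peg",n)[:2]:
        W=w(n,x["position"]);r=w2s(W)-[.015,.059];print(W.round(4),x["confidence"],"theta",np.pi-np.arctan2(r[1],r[0]),np.hypot(*r))
```

```text
rel pivot tool xy 0.0201 0.0483 theta 1.6282999858236025 F [-2.5 -0.8  1.2] [0.6483 0.081  0.0558] [ 0.03  0.46 -0.16  0.96 -0.    0.37] 9.8
[0.6651 0.0778 0.0664] 0.97 theta 1.5641756700478437 0.051141318242635216
[ 6.421e-01  2.070e-01 -5.000e-04] 0.42 theta 1.2334554646668372 0.17852331897106172
```

arm_command(rows=[-0.005,0.0017,0,0,0,0.1,-0.005,0.0017,0,0,0,0.1,-0.005,0.0017,0,0,0,0.1,-0.005,0.0017,0,0,0,0.1,-0.005,0.0017,0,0,0,0.1,-0.005,0.0017,0,0,0,0.1,-0.005,0.0017,0,0,0,0.1,-0.005,0.0017,0,0,0,0.1])

```text
time: 10.8
tcp_pos: [0.687, 0.067, 0.0559]
tool_rot: [-3.14, -0.003, 1.997]
wrist_force: [-3.0, 1.9, 1.1]
finger_gap: -0.002
```

arm_command(rows=[-0.005,0.0017,0,0,0,0.1,-0.005,0.0017,0,0,0,0.1,-0.004,0.001,0,0,0,0.08,0,0,0,0,0,0])

```text
time: 11.2
tcp_pos: [0.6966, 0.0549, 0.0559]
tool_rot: [-3.141, -0.001, 1.72]
wrist_force: [-0.4, 1.4, -0.6]
finger_gap: 0.003
```

Run:
```python
from h import *
rel()
for n in("side","top"):
    p,d=capture(n)
    q=p[140:340,200:440]
    cv2.imwrite(f"pics/{n}3.png",cv2.resize(q[:,:,::-1],None,fx=3,fy=3,interpolation=2))
    for x in place_of("peg",n)[:2]:
        W=w(n,x["position"]);r=w2s(W)-[.015,.059];print(W.round(4),x["confidence"],"theta",np.pi-np.arctan2(r[1],r[0]),np.hypot(*r))
```

```text
rel pivot tool xy 0.0191 0.049 theta 2.7043752280779945 F [-0.4  1.4 -0.6] [0.6966 0.0549 0.0559] [-0.01  0.53 -0.04  1.    0.    1.41] 11.2
[0.6986 0.0381 0.0641] 0.93 theta 2.6586274196411552 0.04853135957272742
[0.7003 0.0399 0.0643] 0.84 theta 2.629583866765202 0.05059137953396445
```

arm_command(rows=[-0.002,0.0006,0,0,0,0.04,-0.002,0.0006,0,0,0,0.04,-0.001,0,0,0,0,0.02,0,0,0,0,0,0])

```text
time: 11.8
tcp_pos: [0.6993, 0.0502, 0.0564]
tool_rot: [3.14, -0.001, 1.619]
wrist_force: [1.0, 2.7, -1.4]
finger_gap: -0.001
```

arm_command(rows=[-0.001,0,0,0,0,0,-0.001,0,0,0,0,0,0,0,0,0,0,0])

```text
time: 12.1
tcp_pos: [0.6994, 0.0492, 0.0565]
tool_rot: [3.14, -0.003, 1.619]
wrist_force: [1.1, 5.9, -2.2]
finger_gap: 0.002
```

Run:
```python
from h import *
rel()
for n in("side","top"):
    p,d=capture(n)
    for x in place_of("peg",n)[:2]:
        W=w(n,x["position"]);r=w2s(W)-[.015,.059];print(W.round(4),x["confidence"],"theta",np.pi-np.arctan2(r[1],r[0]),np.hypot(*r))
```

```text
rel pivot tool xy 0.0181 0.0494 theta 2.8051773602334045 F [ 1.1  5.9 -2.2] [0.6994 0.0492 0.0565] [-0.02  0.53 -0.04  1.    0.    1.5 ] 12.1
[0.6976 0.0349 0.0627] 0.68 theta 2.7217103271387124 0.047103519343179676
[0.7011 0.0349 0.0588] 0.64 theta 2.729946110008239 0.05051267597764609
```

arm_command(rows=[-0.001,0,0,0,0,0,-0.001,0,0,0,0,0,0,0,0,0,0,0])

```text
time: 12.6
tcp_pos: [0.6994, 0.0491, 0.0565]
tool_rot: [3.14, -0.007, 1.62]
wrist_force: [1.2, 9.5, -0.9]
finger_gap: -0.004
```

arm_command(rows=[0.006,0,0,0,0,0,0.01,0,0,0,0,0,0.01,0,0,0,0,0,0,0,-0.03,0,0,0,0,0,-0.03,0,0,0,0,0,-0.03,0,0,0,0,0,-0.02,0,0,0,0,0,0,0,0,0])

```text
time: 13.4
tcp_pos: [0.7006, 0.072, 0.171]
tool_rot: [3.134, 0.001, 1.618]
wrist_force: [0.5, -0.3, 0.7]
finger_gap: -0.003
```

arm_command(rows=[0,0,0,0,0,-0.145,0,0,0,0,0,-0.145,0,0,0,0,0,-0.145,0,0,0,0,0,-0.145,0,0,0,0,0,-0.145,0,0,0,0,0,-0.145,0,0,0,0,0,-0.145,0,0,0,0,0,-0.145])

```text
time: 14.2
tcp_pos: [0.6968, 0.0718, 0.1646]
tool_rot: [-3.14, -0.002, 2.784]
wrist_force: [0.1, 0.8, 0.0]
finger_gap: 0.004
```

Run:
```python
from h import *
go([*s2w([-.140,.0]),.15],yaw=YS+np.pi,n=12)
```

```text
tcp [0.6968 0.0718 0.1646] rpy [-3.1400e+00 -2.1000e-03  2.7838e+00] q [ 1.100e-02  4.470e-01  7.300e-02  1.199e+00 -1.000e-03  3.690e-01] F [0.14 0.78 0.02] t 14.2
tool-shift [ 0.1783 -0.1261  0.0151] /n [ 0.0149 -0.0105  0.0013] tilt fix [-0.0015 -0.0022 -0.0698]
```

arm_command(rows=[0.0255,-0.018,0,0,0,0,0.0255,-0.018,0,0,0,0,0.0255,-0.018,0,0,0,0,0.0255,-0.018,0,0,0,0,0.0255,-0.018,0,0,0,0,0.0255,-0.018,0,0,0,0,0.0255,-0.018,0,0,0,0,0,0,0,0,0,-0.07])

```text
time: 15.0
tcp_pos: [0.4802, 0.0174, 0.1642]
tool_rot: [-3.139, -0.007, 2.849]
wrist_force: [0.4, 0.4, -0.7]
finger_gap: -0.001
```

Run:
```python
from h import *
go([*s2w([-.140,.0]),.027],yaw=YS+np.pi,n=5)
for n in("side","top"):
    p,d=capture(n)
    q=p[140:340,200:440] if n=="side" else p[130:305,215:395]
    cv2.imwrite(f"pics/{n}4.png",cv2.resize(q[:,:,::-1],None,fx=3,fy=3,interpolation=2))
    for x in place_of("peg",n)[:2]:
        W=w(n,x["position"]);r=w2s(W)-[.015,.059];print(W.round(4),x["confidence"],"theta",np.pi-np.arctan2(r[1],r[0]),np.hypot(*r))
    for t in("push_face","carriage"): print(t,[(w2s(w(n,x["position"])).round(4),round(x["confidence"],2)) for x in place_of(t,n)[:2]])
```

```text
tcp [0.4802 0.0174 0.1642] rpy [-3.1393 -0.0066  2.8487] q [-9.800e-02  7.300e-02 -4.190e-01  1.086e+00 -1.000e-03  1.950e-01] F [ 0.4   0.35 -0.69] t 15.0
tool-shift [-0.0064  0.0007  0.1371] /n [-0.0013  0.0001  0.0274] tilt fix [-0.0023 -0.0066 -0.0049]
[0.7    0.034  0.0647] 0.93 theta 2.7461684702077664 0.049370536281346716
push_face [(array([-0.114 , -0.0017]), 0.76)]
carriage [(array([-0.0718,  0.0026]), 0.73)]
[0.7011 0.0347 0.0605] 0.63 theta 2.7338101154200682 0.0504723242694389
push_face [(array([-0.1111, -0.0024]), 0.71)]
carriage [(array([-0.0686,  0.0035]), 0.56), (array([0.0351, 0.0014]), 0.55)]
```

View pics/side4.png

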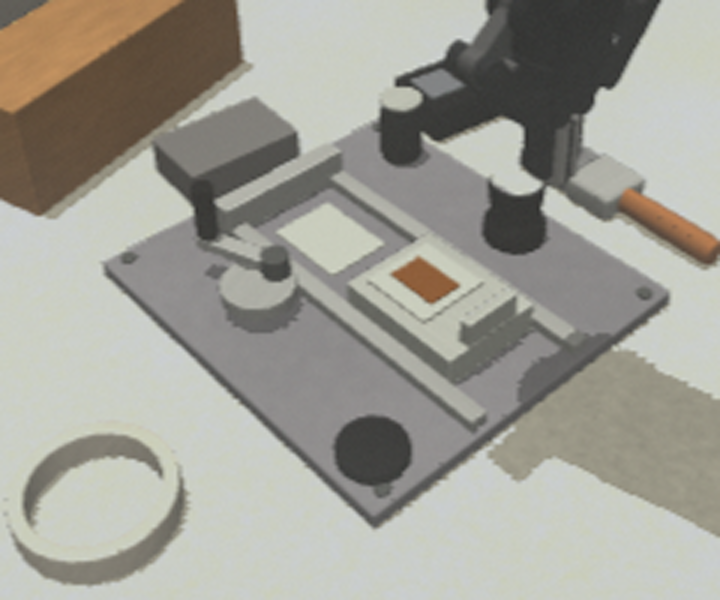

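View pics/top4.png

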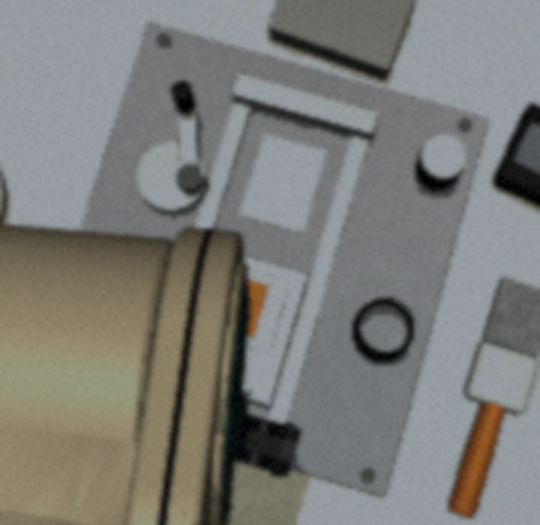

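arm_command(rows=[0,0,0.025,0,0,0,0,0,0.025,0,0,0,0,0,0.025,0,0,0,0,0,0.025,0,0,0,0,0,0.02,0,0,0,0,0,0.015,0,0,0,0,0,0,0,0,0,0,0,0,0,0,0])

```text
time: 16.2
tcp_pos: [0.4864, 0.0176, 0.0313]
tool_rot: [-3.142, -0.0, 2.848]
wrist_force: [0.9, 0.4, -0.6]
finger_gap: 0.002
```

Run:
```python
from h import *
go([*s2w([-.125,.0]),.028],yaw=YS+np.pi,n=1);print(w2s(sense()["tcp_pos"]))
```

```text
tcp [0.4864 0.0176 0.0313] rpy [-3.1415e+00 -5.0000e-04  2.8478e+00] q [-0.097  0.235 -0.556  0.781  0.     0.197] F [ 0.85  0.41 -0.63] t 16.2
tool-shift [-0.0147 -0.0015  0.0033] /n [-0.0147 -0.0015  0.0033] tilt fix [-0.0001 -0.0005 -0.0058]
[-0.13965536  0.00161844]
```

arm_command(rows=[-0.005,-0.001,0.003,0,0,-0.005,-0.005,0,0,0,0,0,-0.004,0,0,0,0,0,-0.004,0,0,0,0,0,-0.005,0,0,0,0,0,-0.006,0,0,0,0,0,-0.006,0,0,0,0,0,-0.006,0,0,0,0,0])

```text
time: 17.0
tcp_pos: [0.5257, 0.0047, 0.0282]
tool_rot: [-3.142, 0.0, 2.853]
wrist_force: [-1.8, 0.3, 0.7]
finger_gap: -0.002
```

Run:
```python
from h import *
go([*s2w([-.021,.0]),.028],yaw=YS+np.pi,n=1);print(w2s(sense()["tcp_pos"]))
n="side";p,d=capture(n)
q=p[140:340,200:440]
cv2.imwrite(f"pics/{n}5.png",cv2.resize(q[:,:,::-1],None,fx=3,fy=3,interpolation=2))
for t in("push_face","carriage"): print(t,[(w2s(w(n,x["position"])).round(4),round(x["confidence"],2)) for x in place_of(t,n)[:2]])
```

```text
tcp [0.5257 0.0047 0.0282] rpy [-3.1416e+00  2.0000e-04  2.8527e+00] q [-0.114  0.298 -0.476  0.797 -0.     0.175] F [-1.81  0.34  0.71] t 17.0
tool-shift [-0.0772 -0.0003  0.0002] /n [-0.0772 -0.0003  0.0002] tilt fix [-0.      0.0002 -0.0009]
[-0.09824808  0.00039863]
push_face [(array([-0.0464,  0.2275]), 0.74), (array([-0.0881,  0.0003]), 0.64)]
carriage [(array([-0.0461, -0.0009]), 0.56), (array([-0.0384,  0.2288]), 0.33)]
```

View pics/side5.png

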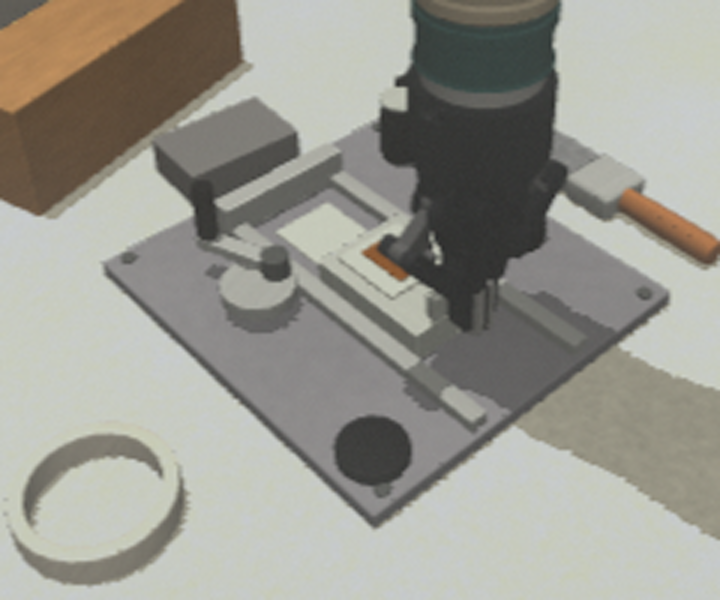

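arm_command(rows=[-0.008,0,0,0,0,0,-0.008,0,0,0,0,0,-0.008,0,0,0,0,0,-0.008,0,0,0,0,0,-0.008,0,0,0,0,0,-0.008,0,0,0,0,0,-0.008,0,0,0,0,0,-0.005,0,0,0,0,0])

```text
time: 17.95
tcp_pos: [0.5846, -0.0128, 0.0284]
tool_rot: [3.142, 0.001, 2.853]
wrist_force: [-2.2, 0.2, 1.1]
finger_gap: 0.002
```

arm_command(rows=[-0.003,0,0,0,0,0,-0.003,0,0,0,0,0,-0.002,0,0,0,0,0,-0.002,0,0,0,0,0,0,0,0,0,0,0])

```text
time: 18.45
tcp_pos: [0.5936, -0.0154, 0.0284]
tool_rot: [3.142, 0.001, 2.853]
wrist_force: [-0.4, 0.4, 1.1]
finger_gap: 0.0
```

Run:
```python
from h import *
go([*s2w([-.021,.0]),.028],yaw=YS+np.pi,n=1);print(w2s(sense()["tcp_pos"]))
```

```text
tcp [ 0.5936 -0.0154  0.0284] rpy [3.1415e+00 7.0000e-04 2.8528e+00] q [-0.135  0.398 -0.324  0.848 -0.     0.154] F [-0.38  0.4   1.12] t 18.45
tool-shift [-0.0065 -0.0004  0.0004] /n [-0.0065 -0.0004  0.0004] tilt fix [ 0.      0.0007 -0.0008]
[-0.02748647  0.00040899]
```

arm_command(rows=[-0.002,0,0,0,0,0,-0.002,0,0,0,0,0,-0.001,0,0,0,0,0,0,0,0,0,0,0])

```text
time: 18.85
tcp_pos: [0.5983, -0.0169, 0.0283]
tool_rot: [3.142, 0.001, 2.853]
wrist_force: [-2.5, 0.8, 0.4]
finger_gap: -0.001
```

arm_command(rows=[-0.001,0,0,0,0,0,-0.001,0,0,0,0,0,0,0,0,0,0,0])

```text
time: 19.15
tcp_pos: [0.5988, -0.017, 0.0282]
tool_rot: [3.142, -0.002, 2.853]
wrist_force: [-5.5, 2.3, 4.0]
finger_gap: 0.0
```

arm_command(rows=[-0.001,0,0,0,0,0,-0.001,0,0,0,0,0,0,0,0,0,0,0])

```text
time: 19.45
tcp_pos: [0.5988, -0.017, 0.0279]
tool_rot: [-3.141, -0.006, 2.853]
wrist_force: [-8.2, 2.6, 6.2]
finger_gap: 0.002
```

arm_command(rows=[0.005,0,0,0,0,0,0.01,0,0,0,0,0,0.015,0,0,0,0,0,0.015,0,0,0,0,0,0,0,-0.03,0,0,0,0,0,-0.04,0,0,0,0,0,-0.04,0,0,0,0,0,-0.04,0,0,0])

```text
time: 20.25
tcp_pos: [0.5588, -0.0051, 0.18]
tool_rot: [3.142, 0.002, 2.853]
wrist_force: [1.4, -0.4, -0.5]
finger_gap: -0.004
```

arm_command(rows=[0.04,0,-0.02,0,0,0,0.04,0,0,0,0,0,0.04,0,0,0,0,0,0.04,0,0,0,0,0,0,0,0,0,0,0,0,0,0,0,0,0])

```text
time: 20.85
tcp_pos: [0.4053, 0.0406, 0.1986]
tool_rot: [3.141, 0.003, 2.853]
wrist_force: [1.0, -0.2, -0.2]
finger_gap: 0.0
```

Run:
```python
from h import *
rel()
for n in("side","top"):
    p,d=capture(n)
    q=p[140:340,200:440] if n=="side" else p[130:305,215:395]
    cv2.imwrite(f"pics/{n}6.png",cv2.resize(q[:,:,::-1],None,fx=3,fy=3,interpolation=2))
    for x in place_of("peg",n)[:2]:
        W=w(n,x["position"]);r=w2s(W)-[.015,.059];print(W.round(4),x["confidence"],"theta",np.pi-np.arctan2(r[1],r[0]),np.hypot(*r))
    for t in("push_face","carriage","home"): print(n,t,[(w2s(w(n,x["position"])).round(4),w(n,x["position"]).round(4)[2],round(x["confidence"],2)) for x in place_of(t,n)[:2]])
```

```text
rel pivot tool xy 0.2389 -0.0584 theta 1.5710677845552627 F [ 1.  -0.2 -0.2] [0.4053 0.0406 0.1986] [-0.06 -0.1  -0.51  1.16 -0.    0.23] 20.85
[0.6993 0.0325 0.0627] 0.97 theta 2.7748886627971023 0.048553763475597804
side push_face [(array([-0.0109, -0.0015]), np.float64(0.0355), 0.82)]
side carriage [(array([0.0319, 0.0011]), np.float64(0.0118), 0.97)]
side home [(array([0.035 , 0.0009]), np.float64(0.0138), 0.76)]
[0.7011 0.0321 0.0625] 0.57 theta 2.7852162518742194 0.05024289180829546
top push_face [(array([-0.007 , -0.0014]), np.float64(0.0348), 0.85)]
top carriage [(array([0.0373, 0.0041]), np.float64(0.0167), 0.84)]
top home [(array([-0.0434, -0.0934]), np.float64(0.0085), 0.18)]
```

View pics/side6.png

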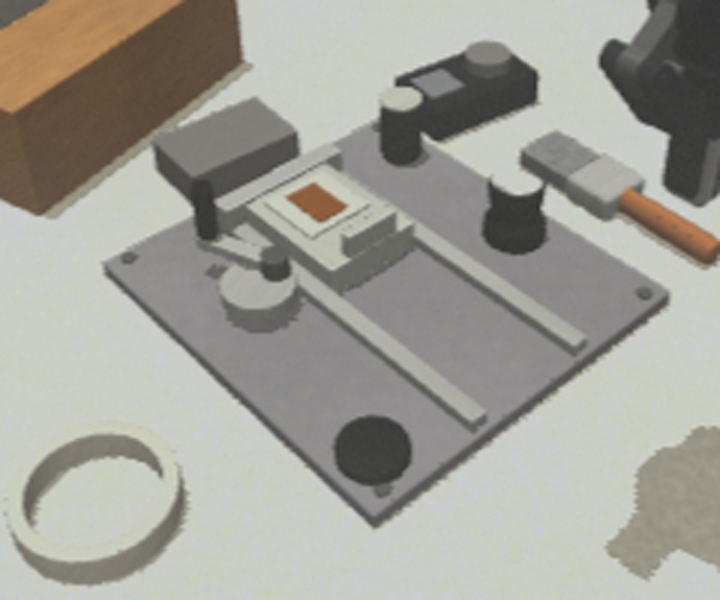

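View pics/top6.png

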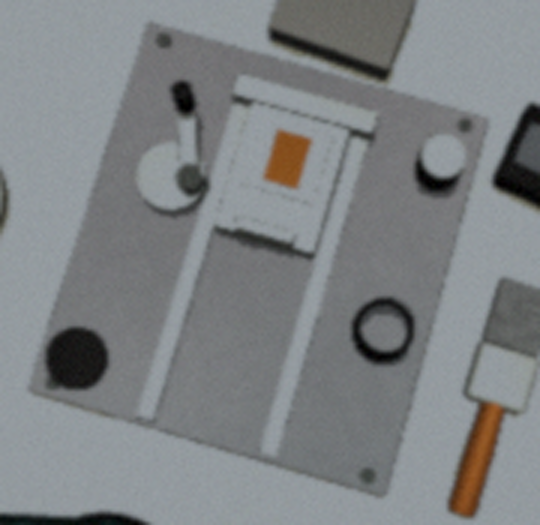

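The pictures show the carriage against the end stop (top zoom: its front at about (300,110)). The peg is at (183,97), which is the cam's low point. The other things are unmoved and the hand is clear.

```bash
python3 -c "
from h import *
print(close_job())"
```

```text
the job is handed in; nothing more can be done
None
```

I turned the cam to its low point first, then pushed the carriage home, and handed the job in with the hand clear at about 21 s of the 56 s.

- **Cam:** I pushed the lever round by its peg with the closed fingertips. At the stop the peg gave no further and the force rose to 9.5 N. After the carriage was home, the two cameras put the cam at about 2.77 and 2.79 rad; the stop is at 2.793.
- **Carriage:** I pushed its rear face forward with about 2 N. At the end stop it gave no further and the force rose to about 9 N sideways.
- **Last check:** The cameras put the carriage 32 and 37 mm forward of the stage origin, against 35 mm for home. The push-face readings imply 34 and 38 mm. That spread is within the detector's 4 mm error. The top camera also put it 4 mm to the left, which the rails' 1.5 mm play rules out. The same camera missed the home point, with one low-confidence false hit (0.18).
- **Bystanders:** By eye, the other things look unmoved in the last pictures, and the robot touches nothing. I did not measure their positions.

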